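Unhasp and open the polishing-bit chest

TASK

Open the larger wooden chest on the polishing bench: first flip its steel hasp up off the staple and swing it past level so that it is well clear, with the lid still down, then raise the lid by its bar handle to about 65 degrees or more, and leave it standing open with the hasp still clear. Leave the smaller wooden box fastened.

Things in the scene. Friction and masses are not known exactly. Their poses are not given: they have to be found in the camera images.
- chest: The larger of two wooden chests with steel fittings, 130 deep (x), 220 wide (y), 95 high with lid (mm), fixed to the bench. Origin: centre of its underside; z up; its front (hasp side) faces its own -x, roughly towards the robot. Points (x, y, z) in the joint texts are mm in this frame, chest shut. On its front a staple stands 14 mm proud at (-72, -60, 68), through the hasp's slot.
- chest_hasp (a joint): Hasp angle to lid, rad: 0 down over staple (blocks lid; starts 0-0.12), 1.57 straight out in front, 2.2 stop; stays put, moves with 1 N. Hinge axis along y through (-69, -60, 91) on the lid's front edge. Strap 22 wide, 3 thick, hangs 38, then bends forward to its pull: a roller 12 thick, 28 long along y, centre (-95, -60, 53) at angle 0, free to spin: pinch its flat ends from above.
- chest_lid (a joint): Lid angle, rad: 0 shut, 1.57 upright, 1.7 stop. Stiff hinge, stays where left; about 8 N up at the handle moves it. Hinge axis along y through (65, any, 87), at the rear; lid 8 mm thick, top at z = 95. Handle on the lid: round steel bar 10 thick, 70 long, along y, centre (-10, 40, 130), 30 mm free beneath; it can turn between fingers that close on it along x.
- small_box_hasp (a joint): Angle, rad, of the like hasp on the other, smaller wooden box (100 mm deep, 130 wide, 75 high; hasp and handle at mid width; left or right of the chest): 0 fastened. To be left fastened.
Mind the look-alikes: they are no part of the job. What is shaped like the part that bears small_box_hasp but green is not meant.

How it is judged:
By the outcome, as a careful person would: the job done as asked, in the order asked, and still so for the second after the job is handed in, with the robot touching nothing.
It also fails if it takes over 53 s, if anything falls off the work surface, if the arm or the gripper's body presses on something with over 40 N, if the wrist force passes 120 N, or if a joint passes its speed limit or range.

ROBOT

A 6-joint arm with a two-finger parallel gripper is mounted at the origin on the work surface. World frame = base frame: x ahead of the robot, y to its left, z up, the work surface at z = 0. Lengths are in mm, angles in rad, forces in N, time in s.
With the tool pointing down it reaches from about 275 to 750 mm from the base axis. Payload 10.2 kg.
Tool frame: the origin (TCP) lies midway between the tips of the shut fingers; the grasp point (between the pads) lies 19 mm behind it (ctrl.hold_point_z is the distance from the TCP to the grasp point, in mm); z points along the fingers, y is the direction in which the jaws open and shut (so a half turn about z gives the same grasp; the last joint's range is limited). The gripper opens to 85 mm and grips with 20 to 120 N. Pads are 22 mm wide; open, the fingers measure 114 mm over their backs; the gripper's body (76 mm by 85 mm) begins 54 mm behind the grasp point. The pads swing forward as they close: fully open they stand 13 mm farther back than shut.
Start: joints at [-0.223, 0.313, 1.498, -0, 1.331, -0.223], TCP at [525.006, -0.013, 231.294] pointing down, gripper open.
Joint ranges: [-2.94, 2.94], [-0.97, 2.17], [0.19, 2.56], [-1.23, 4.37], [0.02, 3.11], [-2.88, 2.88]. Speed limits (rad/s): [2.39, 2.39, 3.01, 3.14, 3.14, 3.14].

INTERFACE

Orientations are given as a unit quaternion [w, x, y, z].
In Python, from rig import ctrl, capture, get_calibration, ticket, search_frame, outline_of gives the robot as it stands. The module is installed in compiled form; this text tells all that it offers.
- The arm moves only by the tool servo_tool, never from a script. Its argument "motion" is a list of rows, each an object with "dr": the turn, a rotation vector about the tool's x, y, z in units of 10 degrees (1.0 is 10 degrees), a list of three; "delta_pos": the shift along the tool's x, y, z in units of 50 mm (1.0 is 50 mm), a list of three; "hand": the opening, from 0 (shut) to 1 (fully open). In form: [{"dr": [ax, ay, az], "delta_pos": [x, y, z], "hand": hand}, ...]. A call has 1 to 20 rows; each row shifts and turns the pose as measured when the row begins, along the tool's axes as they then stand; what a row does not reach is not made up. A row lasts 1/8 s, in which the tool goes at most 62.5 mm and 10.7 degrees, less where a joint would pass 70% of its speed; a pose out of reach is approached as far as the arm can. A call is refused whole if a number of a shift passes 1 or a number of a turn 1, either way. A call with a gripper value outside its range is refused whole. The fingers move at their own pace and stop on an object; "squeeze" is the grip in N (left out, the last holds). Time passes only in rows, so rows that do not move let the fingers close. It gives the time, the measured TCP pose, the force and the opening at its end, in the units of the state.
- ctrl.sense(): the state, without advancing time (a new reading comes with each control period).
- capture(name): name is "scene" or "side" or "wrist"; returns (picture, depth): 480x640x3 uint8, red, green, blue; 480x640 float32, mm along the optical axis (not along the pixel's ray), 0 where there is no reading.
- get_calibration(name): a dict with "camera_matrix" (3x3 intrinsics, pixels), "distortion" ([k1, k2, p1, p2, k3] as OpenCV has them; the pictures are not rectified), "T" (4x4, takes a point from camera to world coordinates). Camera axes: x right, y down, z forward; pixel columns grow to the right and rows downward; lengths in mm; the calibration is good to about 2 mm. A picture is of the moment at which its call begins: read the wrist's pose just before it. get_calibration takes no time and is no camera call; for the wrist camera it gives the pose at the moment of the call.
- ticket.finish_job(): hands the job in, once; it reports no verdict.
Trained networks look in the newest picture that a camera, given by its name, has taken for a name from the list of things; names that differ only in an ending like _2 or _b are one class to them, and where a whole thing is asked for, a point or a joint stands for the part that bears it (a point fixed in the world has none). Each returns a list of dicts, best first, with "score" (0 to 1); they miss things now and then, are a little off and sometimes report something else, mostly with a low value. They report only what shows in the picture. A call takes as long as a camera call. They do not tell look-alikes from the thing itself.
- search_frame(camera, label): "bbox" ([left, top, right, bottom] in pixels, round what is visible of it).
- outline_of(camera, label): "pixels" (480x640 bool, what is visible of it) and "bbox" ([left, top, right, bottom] in pixels, round what is visible of it).
The state is a dict: "time_s": time; "joints": joint angles; "dq": joint speeds; "tau": joint torques, N m; "eef_pos": TCP position; "ee_rot": TCP orientation; "force": force on the tool from outside, world axes, zero at the start; "wrist_torque": the same for the moment, N m; "grip_width": opening from 0.0 (shut) to 1.0 (fully open).
Only numpy, scipy, OpenCV 4.12 (cv2) and the standard library are available. Lean on these libraries where they do the work, as an engineer would, in place of code of your own. Each camera call takes 0.05 s, during which the arm holds its last target.

## Working session

There is one attempt and no reset: what is moved stays moved. The work goes in short steps, Python scripts to look and compute and a tool call to move; the robot and the scene stay as the last step left them, time stands still between calls to the robot, and variables do not carry over. Pictures are saved under pics/ and viewed, and the job is handed in when it is done.

Besides the shell and the picture viewer there is one more tool, called after "Emit:" as name([rows], argument=value, ...), one row to a line, values as JSON. servo_tool: Moves the arm, as the interface text tells. Its arguments: {"type":"object","properties":{"motion":{"type":"array"},"squeeze":{"type":"number"}},"required":["motion"]}

```bash
mkdir -p pics; python3 - <<'E'
from rig import ctrl, capture, get_calibration, search_frame
import cv2, numpy as np
s=ctrl.sense(); print(s)
print(ctrl.hold_point_z)
for n in ["scene","side"]:
    p,d=capture(n); cv2.imwrite(f"pics/{n}0.png",p[:,:,::-1]); np.savez(f"{n}0.npz",p=p,d=d)
    c=get_calibration(n); np.savez(f"{n}cal.npz",**c); print(c["T"].round(2).tolist(), c["camera_matrix"], c["distortion"])
    for l in ["chest","chest_hasp","small_box_hasp"]:
        for r in search_frame(n,l)[:4]: print(n,l,r)
print(ctrl.sense()['time_s'])
E
```

```text
{'time_s': 0.0, 'joints': array([-2.23368432e-01,  3.13484756e-01,  1.49843088e+00,  1.53358855e-05,
        1.33099976e+00, -2.23405415e-01]), 'dq': array([ 0.00014165, -0.00062598,  0.00102189, -0.00053836,  0.00110072,
        0.00080511]), 'tau': array([-5.78409599e-04, -4.12261176e+01, -2.59742296e+01, -3.58453699e-04,
        4.11797926e-03, -1.23038126e-05]), 'eef_pos': array([5.24747272e+02, 6.57171084e-02, 2.30719627e+02]), 'ee_rot': array([-5.63609429e-04,  7.07094842e-01,  7.07118411e-01, -3.46134717e-04]), 'force': array([ 0.21702383, -0.12529092, -0.59583822]), 'wrist_torque': array([-0.0194114 , -0.01593401, -0.00706279]), 'grip_width': 1.0025198557480384}
18.700000000000003
[[-0.07, 0.87, -0.5, 993.73], [1.0, 0.06, -0.02, -50.34], [0.01, -0.5, -0.87, 1025.25], [0.0, 0.0, 0.0, 1.0]] [[497.33708609   0.         315.89243299]
 [  0.         497.33708609 240.80860844]
 [  0.           0.           1.        ]] [-0.03101385  0.          0.          0.          0.        ]
scene chest {'bbox': [393.8, 249.8, 506.9, 339.8], 'score': 0.67}
scene chest_hasp {'bbox': [417.5, 251.9, 431.2, 261.1], 'score': 0.57}
scene small_box_hasp {'bbox': [257.2, 237.1, 267.1, 242.2], 'score': 0.43}
[[0.95, -0.16, 0.27, 77.49], [-0.31, -0.53, 0.79, -1198.33], [0.02, -0.83, -0.56, 869.67], [0.0, 0.0, 0.0, 1.0]] [[605.84658974   0.         319.58160134]
 [  0.         605.84658974 244.02849683]
 [  0.           0.           1.        ]] [0.05288717 0.         0.         0.         0.        ]
side chest {'bbox': [286.4, 148.8, 353.2, 227.6], 'score': 0.89}
side small_box_hasp {'bbox': [282.6, 152.4, 354.1, 229.1], 'score': 0.66}
side small_box_hasp {'bbox': [234.1, 369.3, 257.0, 399.8], 'score': 0.61}
0.4
```

View pics/scene0.png

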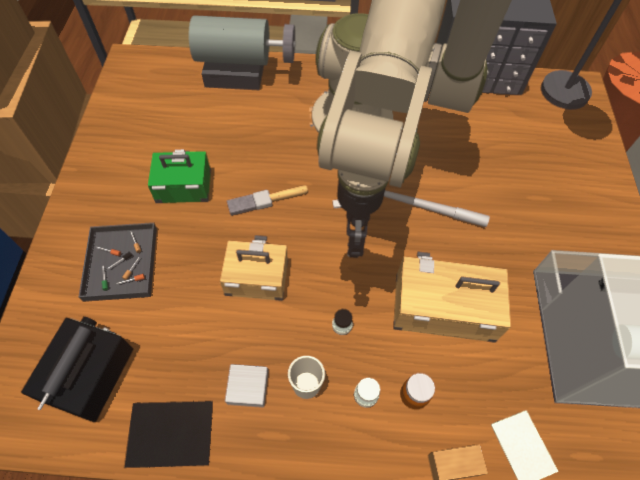

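View pics/side0.png

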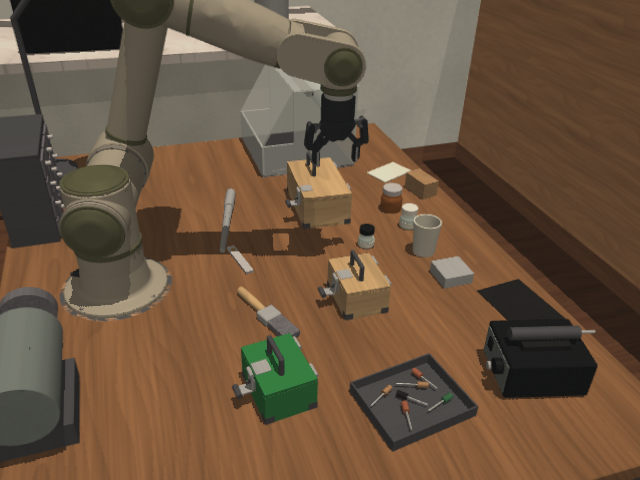

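The scene view shows the larger chest at about (453, 300), with its hasp at (425, 260) and handle at (478, 283). The small box is at (255, 268) and the green look-alike at (180, 175). Next I'll fit the chest pose from depth.

```bash
cat > h.py <<'E'
import numpy as np, cv2
def world(d,c):
    v,u=np.mgrid[0:480,0:640].astype(np.float64)
    pts=np.stack([u.ravel(),v.ravel()],1)[:,None]
    n=cv2.undistortPoints(pts,c["camera_matrix"],c["distortion"])[:,0].reshape(480,640,2)
    P=np.stack([n[...,0]*d,n[...,1]*d,d],-1)
    return P@c["T"][:3,:3].T+c["T"][:3,3]
def proj(pts,c):
    T=np.linalg.inv(c["T"]); r,_=cv2.Rodrigues(T[:3,:3])
    return cv2.projectPoints(np.asarray(pts,float),r,T[:3,3],c["camera_matrix"],c["distortion"])[0][:,0]
def c2w(pts,pose):
    x,y,th=pose; pts=np.asarray(pts,float); c,s=np.cos(th),np.sin(th)
    return np.c_[x+c*pts[:,0]-s*pts[:,1], y+s*pts[:,0]+c*pts[:,1], pts[:,2]]
E
python3 - <<'E'
from h import *
a=np.load("scene0.npz"); c=np.load("scenecal.npz"); W=world(a['d'],c)
sub=np.zeros((480,640),bool); sub[235:350,385:520]=1
print("table z",np.median(W[380:390,440:450,2]), np.median(W[235:245,470:500,2]))
m=sub&(W[...,2]>85)&(W[...,2]<105)&(a['d']>0)
m=cv2.morphologyEx(m.astype(np.uint8),cv2.MORPH_CLOSE,np.ones((9,9)))
m=cv2.morphologyEx(m,cv2.MORPH_OPEN,np.ones((15,15))).astype(bool)&(W[...,2]>85)&(W[...,2]<105)
P=W[m]; print(len(P),np.median(P[:,2]))
print(cv2.minAreaRect(P[:,:2].astype(np.float32)), cv2.boxPoints(cv2.minAreaRect(P[:,:2].astype(np.float32))))
h=sub&(W[...,2]>115)&(W[...,2]<150); H=W[h]; v,u=np.where(h); print(len(H), u.min(),u.max(),v.min(),v.max())
k=(u>455)&(u<500)&(v<300); print(H[k].mean(0), cv2.minAreaRect(H[k][:,:2].astype(np.float32)))
img=cv2.resize(a['p'][230:350,390:520],None,fx=6,fy=5,interpolation=cv2.INTER_CUBIC); cv2.imwrite("pics/crop0.png",img[:,:,::-1])
E
```

```text
table z -1.621461079806636 -0.9410271016363367
6138 93.92024840784819
((557.5601806640625, 219.18728637695312), (221.67010498046875, 143.33615112304688), 85.38542175292969) [[477.20746  114.477394]
 [620.079    102.945625]
 [637.9129   323.8972  ]
 [495.04138  335.42896 ]]
229 458 500 276 288
[551.09497078 259.78788753 130.69934236] ((550.60009765625, 260.3445129394531), (80.19347381591797, 11.722980499267578), 85.73139953613281)
```

View pics/crop0.png

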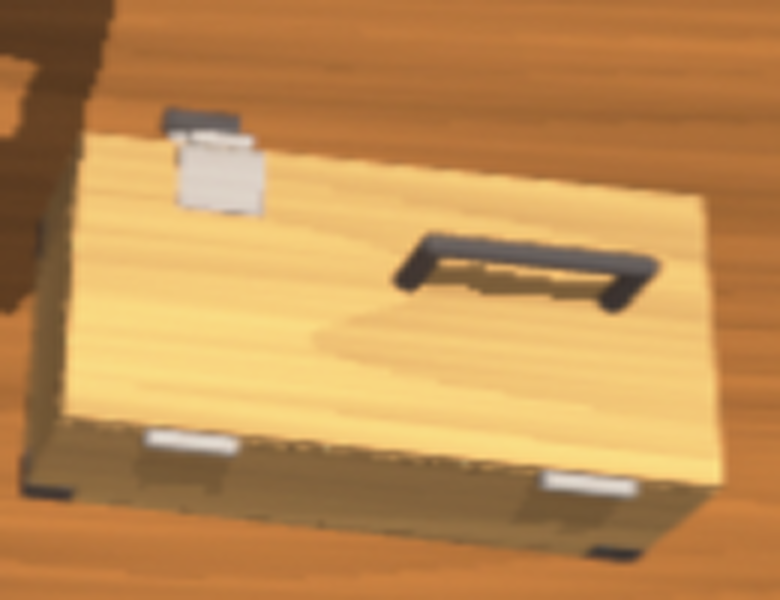

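```bash
python3 - <<'E'
from h import *
from scipy.optimize import least_squares
for n,box in [("scene",(235,350,385,520)),("side",(140,240,270,365))]:
    a=np.load(n+"0.npz"); c=np.load(n+"cal.npz"); W=world(a['d'],c)
    sub=np.zeros((480,640),bool); sub[box[0]:box[1],box[2]:box[3]]=1
    m=sub&(W[...,2]>86)&(W[...,2]<104)&(a['d']>0)&(W[...,0]>460)&(W[...,0]<640)
    P=W[m]; best=None
    for th in np.arange(-0.13,-0.02,0.005):
        co,si=np.cos(th),np.sin(th); X=co*P[:,0]+si*P[:,1]; Y=-si*P[:,0]+co*P[:,1]
        # per-bin front/back edges
        def edges(A,B,nb=24):
            bs=np.linspace(np.percentile(B,4),np.percentile(B,96),nb); lo=[];hi=[]
            for i in range(nb-1):
                k=(B>=bs[i])&(B<bs[i+1])
                if k.sum()>5: lo.append(A[k].min());hi.append(A[k].max())
            return np.array(lo),np.array(hi)
        f,b=edges(X,Y); l,r=edges(Y,X)
        mad=lambda q: np.mean(np.abs(q-np.median(q)))
        s=[mad(q) for q in (f,b,l,r)]
        xc=(np.median(f)+np.median(b))/2; yc=(np.median(l)+np.median(r))/2
        row=(sum(s),th,co*xc-si*yc,si*xc+co*yc,np.median(b)-np.median(f),np.median(r)-np.median(l),np.round(s,2))
        if best is None or row[0]<best[0]: best=row
    print(n,best, np.median(P[:,2]))
E
```

```text
scene (np.float64(4.784707738659077), np.float64(-0.06499999999999995), np.float64(557.3016133502406), np.float64(218.98792549000547), np.float64(131.25910908737643), np.float64(218.99275761395026), array([1.63, 2.32, 0.26, 0.56])) 93.91347602180781
side (np.float64(38.712450906804264), np.float64(-0.039999999999999925), np.float64(555.8990360051627), np.float64(273.52420867588654), np.float64(131.5325031321628), np.float64(331.74789241281565), array([ 4.18,  3.95,  2.02, 28.56])) 95.11113982656104
```

```bash
cat > ov.py <<'E'
from h import *
def overlay(img,c,pose,crop,f,name,hasp=0.05):
    out=cv2.resize(img[crop[0]:crop[1],crop[2]:crop[3]],None,fx=f,fy=f,interpolation=cv2.INTER_CUBIC)[:,:,::-1].copy()
    def L(p,q,col=(255,0,255)):
        pts=proj(c2w([p,q],pose),c); pts=(pts+0.5-[crop[2],crop[0]])*f
        cv2.line(out,tuple(int(round(v*8)) for v in pts[0]),tuple(int(round(v*8)) for v in pts[1]),col,1,cv2.LINE_AA,3)
    for z in (0,95):
        C=[(-65,-110,z),(65,-110,z),(65,110,z),(-65,110,z)]
        for i in range(4): L(C[i],C[(i+1)%4])
    for x,y in ((-65,-110),(65,-110),(65,110),(-65,110)): L((x,y,0),(x,y,95))
    L((-10,5,130),(-10,75,130),(255,255,0))
    s=np.array([-np.sin(hasp),-np.cos(hasp)]);b=np.array([-np.cos(hasp),np.sin(hasp)]); r=np.array([-69,91])+38*s+26*b
    L((r[0],-74,r[1]),(r[0],-46,r[1]),(0,255,0)); e=np.array([-69,91])+38*s
    L((-69,-60,91),(e[0],-60,e[1]),(0,255,0)); L((e[0],-60,e[1]),(r[0],-60,r[1]),(0,255,0))
    cv2.imwrite(name,out)
E
python3 - <<'E'
from ov import *
pose=(557.3,219.0,-0.072)
a=np.load("scene0.npz");overlay(a['p'],np.load("scenecal.npz"),pose,(235,350,385,520),5,"pics/ovs.png")
a=np.load("side0.npz");overlay(a['p'],np.load("sidecal.npz"),pose,(140,240,270,370),6,"pics/ovd.png")
E
```

```text
(no output)
```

View pics/ovs.png

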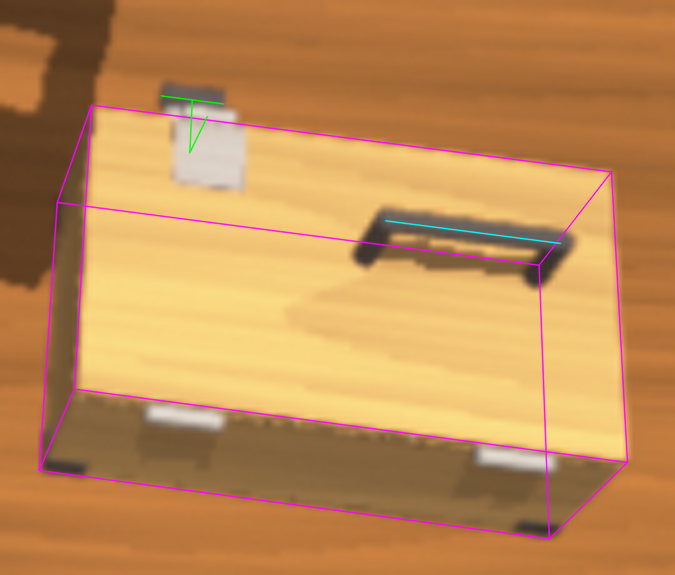

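View pics/ovd.png

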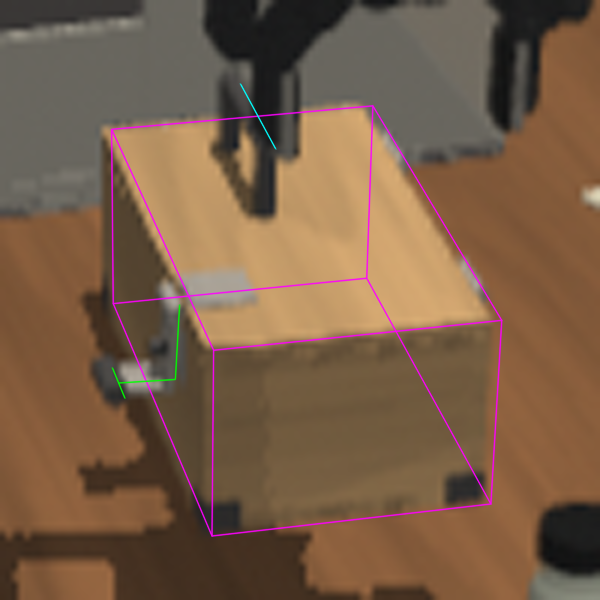

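The pose model (x 556, y 220, yaw −0.072) matches both views to about 2–3 mm. I'll move above the roller and turn the jaws along the chest's y axis.

Emit:
servo_tool([
  {"dr":[0,0,1],"delta_pos":[0,0,0],"hand":1},
  {"dr":[0,0,1],"delta_pos":[0,0,0],"hand":1},
  {"dr":[0,0,1],"delta_pos":[0,0,0],"hand":1},
  {"dr":[0,0,1],"delta_pos":[0,0,0],"hand":1},
  {"dr":[0,0,1],"delta_pos":[0,0,0],"hand":1},
  {"dr":[0,0,1],"delta_pos":[0,0,0],"hand":1},
  {"dr":[0,0,1],"delta_pos":[0,0,0],"hand":1},
  {"dr":[0,0,1],"delta_pos":[0,0,0],"hand":1},
  {"dr":[0,0,1],"delta_pos":[0,0,0],"hand":1},
  {"dr":[0,0,0.41],"delta_pos":[0,0,0],"hand":1},
  {"dr":[0,0,0],"delta_pos":[-0.3,-0.6,0],"hand":1},
  {"dr":[0,0,0],"delta_pos":[-0.3,-0.6,0],"hand":1},
  {"dr":[0,0,0],"delta_pos":[-0.3,-0.6,0],"hand":1},
  {"dr":[0,0,0],"delta_pos":[-0.3,-0.6,0],"hand":1},
  {"dr":[0,0,0],"delta_pos":[-0.3,-0.6,0],"hand":1},
  {"dr":[0,0,0],"delta_pos":[0,0,0],"hand":1},
])

```text
time_s: 2.4
eef_pos: [467.8, 162.6, 230.9]
ee_rot: [-0.0, 0.998, -0.064, -0.0]
force: [0.6, -0.6, -0.4]
grip_width: 1.006
```

Emit:
servo_tool([
  {"dr":[0,0,-0.32],"delta_pos":[-0.26,-0.05,0.5],"hand":1},
  {"dr":[0,0,0],"delta_pos":[0,0,0.5],"hand":1},
  {"dr":[0,0,0],"delta_pos":[0,0,0.5],"hand":1},
  {"dr":[0,0,0],"delta_pos":[0,0,0.3],"hand":1},
  {"dr":[0,0,0],"delta_pos":[0,0,0],"hand":1},
])

```text
time_s: 3.02
eef_pos: [456.5, 164.0, 138.7]
ee_rot: [0.0, 0.999, -0.036, 0.001]
force: [-0.0, -0.3, -0.3]
grip_width: 0.996
```

```bash
python3 - <<'E'
from rig import ctrl, capture, get_calibration
from ov import *
s=ctrl.sense(); print(s['eef_pos'],s['ee_rot'],s['time_s'])
c=get_calibration("wrist"); p,d=capture("wrist"); np.savez("w1.npz",p=p,d=d,**c)
overlay(p,c,(556.3,219.7,-0.072),(0,480,0,640),1.2,"pics/w1.png")
p,d=capture("side"); cs=get_calibration("side")
overlay(p,cs,(556.3,219.7,-0.072),(120,240,250,370),5,"pics/sd1.png")
E
```

```text
[456.53569777 164.03206143 138.73587968] [ 2.48939033e-04  9.99335318e-01 -3.64475650e-02  6.60344240e-04] 3.025
```

View pics/w1.png

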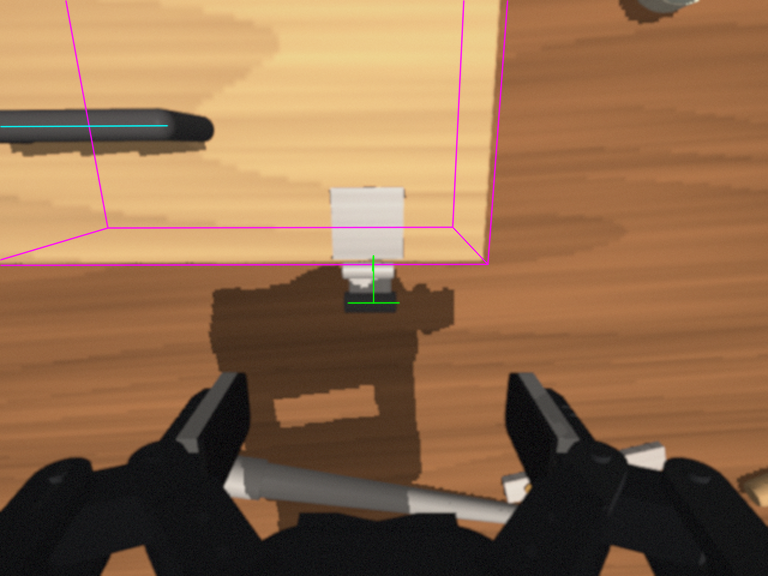

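View pics/sd1.png

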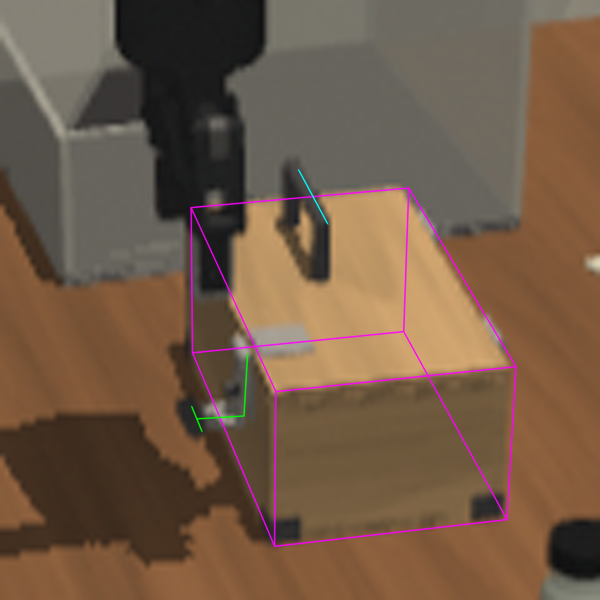

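The wrist overlay agrees to about 1 mm, with the roller at (373, 302). I'll go down and pinch it.

Emit:
servo_tool([
  {"dr":[0,0,0],"delta_pos":[-0.03,-0.07,0.5],"hand":1},
  {"dr":[0,0,0],"delta_pos":[0,0,0.5],"hand":1},
  {"dr":[0,0,0],"delta_pos":[0,0,0.5],"hand":1},
  {"dr":[0,0,0],"delta_pos":[0,0,0.5],"hand":0.7},
  {"dr":[0,0,0],"delta_pos":[0,0,0.1],"hand":0.5},
  {"dr":[0,0,0],"delta_pos":[0,0,0],"hand":0.45},
  {"dr":[0,0,0],"delta_pos":[0,0,0],"hand":0.45},
])

```text
time_s: 4.0
eef_pos: [462.0, 167.5, 39.1]
ee_rot: [-0.001, 0.999, -0.037, 0.009]
force: [-0.2, 0.5, 0.1]
grip_width: 0.451
```

```bash
python3 - <<'E'
from rig import ctrl, capture, get_calibration
from ov import *
s=ctrl.sense(); print(s['eef_pos'],s['ee_rot'],s['time_s'])
c=get_calibration("wrist"); p,d=capture("wrist")
overlay(p,c,(556.3,219.7,-0.072),(0,480,0,640),1.2,"pics/w2.png")
E
```

```text
[462.04632033 167.49693207  39.07560658] [-8.27943980e-04  9.99287083e-01 -3.67318121e-02  8.68414626e-03] 4.0
```

View pics/w2.png

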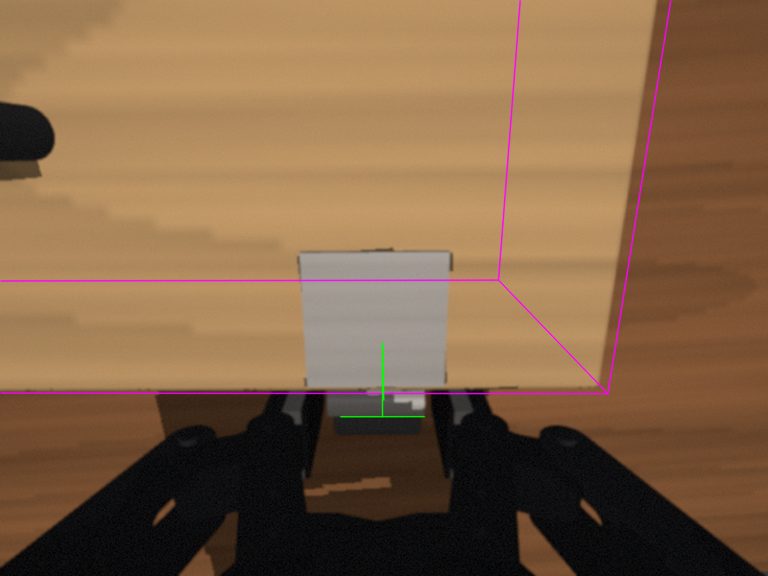

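The jaws straddle the roller (fingers at columns 290 and 470, roller at 377). The tool drifted 7 mm in +x and tilted about 1°, so I'll correct that and close.

Emit:
servo_tool([
  {"dr":[0,-0.1,0],"delta_pos":[-0.14,0,0.1],"hand":0.45},
  {"dr":[0,0,0],"delta_pos":[0,0,0],"hand":0.45},
])

```text
time_s: 4.3
eef_pos: [455.0, 168.1, 34.4]
ee_rot: [-0.001, 0.999, -0.037, 0.0]
force: [0.0, -0.3, 0.4]
grip_width: 0.449
```

Emit:
servo_tool([
  {"dr":[0,0,0],"delta_pos":[0,0,0],"hand":0},
  {"dr":[0,0,0],"delta_pos":[0,0,0],"hand":0},
  {"dr":[0,0,0],"delta_pos":[0,0,0],"hand":0},
  {"dr":[0,0,0],"delta_pos":[0,0,0],"hand":0},
], squeeze=25)

```text
time_s: 4.8
eef_pos: [455.3, 168.1, 34.7]
ee_rot: [-0.001, 0.999, -0.037, 0.0]
force: [0.2, 0.6, -0.7]
grip_width: 0.317
```

Gripped at about 27 mm, which matches the 28 mm roller. Now I'll swing it along the arc.

Emit:
servo_tool([
  {"dr":[0,0,0],"delta_pos":[-0.1,0,-0.11],"hand":0},
  {"dr":[0,0,0],"delta_pos":[-0.1,0,-0.12],"hand":0},
  {"dr":[0,0,0],"delta_pos":[-0.06,0,-0.125],"hand":0},
  {"dr":[0,0,0],"delta_pos":[-0.05,0,-0.13],"hand":0},
  {"dr":[0,0,0],"delta_pos":[0,0,0],"hand":0},
])

```text
time_s: 5.42
eef_pos: [438.4, 169.2, 60.8]
ee_rot: [-0.001, 0.999, -0.037, 0.0]
force: [-1.1, -0.7, 0.7]
grip_width: 0.321
```

Emit:
servo_tool([
  {"dr":[0,0,0],"delta_pos":[-0.01,0,-0.11],"hand":0},
  {"dr":[0,0,0],"delta_pos":[0,0,-0.11],"hand":0},
  {"dr":[0,0,0],"delta_pos":[0.02,0,-0.13],"hand":0},
  {"dr":[0,0,0],"delta_pos":[0.03,0,-0.13],"hand":0},
  {"dr":[0,0,0],"delta_pos":[0.06,0,-0.12],"hand":0},
  {"dr":[0,0,0],"delta_pos":[0.07,0,-0.12],"hand":0},
  {"dr":[0,0,0],"delta_pos":[0,0,0],"hand":0},
])

```text
time_s: 6.3
eef_pos: [446.7, 168.7, 99.2]
ee_rot: [-0.001, 0.999, -0.037, -0.001]
force: [-2.6, -0.1, 3.5]
grip_width: 0.32
```

Emit:
servo_tool([
  {"dr":[0,0,0],"delta_pos":[0.07,0,-0.08],"hand":0},
  {"dr":[0,0,0],"delta_pos":[0.08,0,-0.07],"hand":0},
  {"dr":[0,0,0],"delta_pos":[0.09,0,-0.06],"hand":0},
  {"dr":[0,0,0],"delta_pos":[0.09,0,-0.05],"hand":0},
  {"dr":[0,0,0],"delta_pos":[0,0,0],"hand":0},
])

```text
time_s: 6.92
eef_pos: [464.9, 167.4, 113.4]
ee_rot: [-0.001, 0.999, -0.037, -0.0]
force: [0.0, -0.1, 2.5]
grip_width: 0.32
```

The hasp is at about 2.1 rad. Releasing and backing straight up.

Emit:
servo_tool([
  {"dr":[0,0,0],"delta_pos":[0,0,0],"hand":0.6},
  {"dr":[0,0,0],"delta_pos":[0,0,0],"hand":0.6},
  {"dr":[0,0,0],"delta_pos":[0,0,0],"hand":0.6},
  {"dr":[0,0,0],"delta_pos":[0,0,-0.3],"hand":0.6},
  {"dr":[0,0,0],"delta_pos":[0,0,-0.6],"hand":0.6},
  {"dr":[0,0,0],"delta_pos":[0,0,-0.8],"hand":0.6},
  {"dr":[0,0,-1],"delta_pos":[0,0,-0.7],"hand":0.6},
  {"dr":[0,0,-1],"delta_pos":[0,0,0],"hand":0.7},
  {"dr":[0,0,-1],"delta_pos":[0,0,0],"hand":0.7},
  {"dr":[0,0,-1],"delta_pos":[0,0,0],"hand":0.7},
  {"dr":[0,0,-1],"delta_pos":[0,0,0],"hand":0.7},
  {"dr":[0,0,-1],"delta_pos":[0,0,0],"hand":0.7},
  {"dr":[0,0,-1],"delta_pos":[0,0,0],"hand":0.7},
  {"dr":[0,0,-1],"delta_pos":[0,0,0],"hand":0.7},
  {"dr":[0,0,-0.7],"delta_pos":[0,0,0],"hand":0.7},
  {"dr":[0,0,0],"delta_pos":[0,0,0],"hand":0.7},
])

```text
time_s: 8.93
eef_pos: [465.3, 166.9, 250.9]
ee_rot: [0.004, 0.734, 0.68, 0.007]
force: [0.2, 0.2, -0.5]
grip_width: 0.7
```

```bash
python3 - <<'E'
from rig import ctrl, capture, get_calibration
from ov import *
s=ctrl.sense(); print(s['eef_pos'],s['ee_rot'],s['joints'],s['time_s'])
c=get_calibration("wrist"); p,d=capture("wrist")
overlay(p,c,(556.3,219.9,-0.072),(0,480,0,640),1.2,"pics/w3.png",2.12)
p,d=capture("side"); cs=get_calibration("side")
overlay(p,cs,(556.3,219.9,-0.072),(120,240,250,370),5,"pics/sd3.png",2.12)
E
```

```text
[465.29871025 166.94711257 250.93743895] [0.00369104 0.73351123 0.67963367 0.00676269] [0.10584311 0.22172698 1.56496553 0.0022377  1.33964646 0.18156215] 8.925
```

View pics/w3.png

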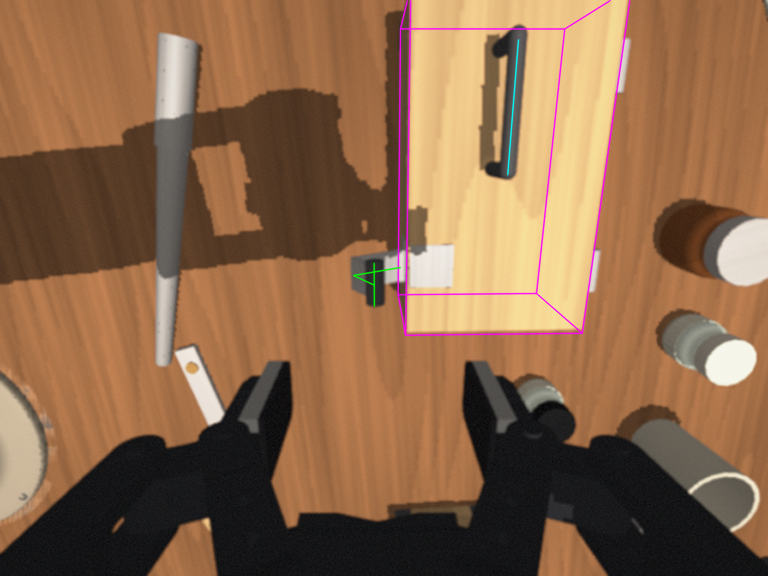

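View pics/sd3.png

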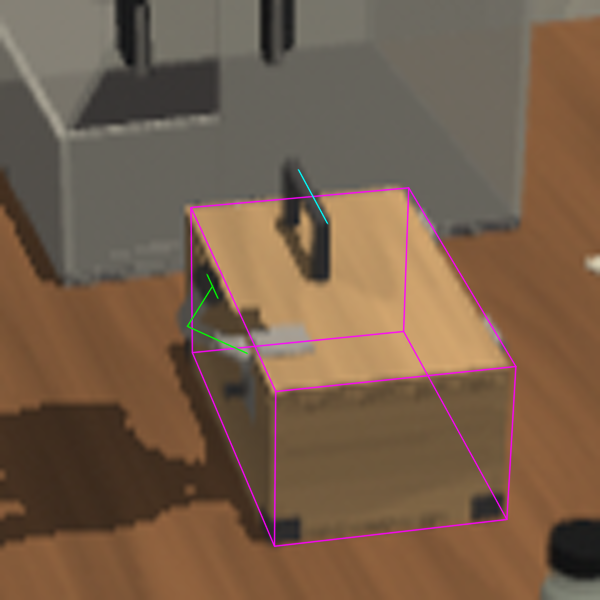

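The hasp is up at about 2.1 rad and matches the overlay (roller at (375, 285)). The handle bar lies on its model line from (517, 35) to (510, 175). Moving over the handle.

Emit:
servo_tool([
  {"dr":[0.09,0,0],"delta_pos":[0.5,0.38,0],"hand":0.6},
  {"dr":[0,0,0],"delta_pos":[0.5,0.38,0],"hand":0.6},
  {"dr":[0,0,0],"delta_pos":[0.5,0.38,0],"hand":0.6},
  {"dr":[0,0,0],"delta_pos":[0.5,0.38,0],"hand":0.6},
  {"dr":[0,0,0],"delta_pos":[0,0,0.5],"hand":0.6},
  {"dr":[0,0,0],"delta_pos":[0,0,0.5],"hand":0.6},
  {"dr":[0,0,0],"delta_pos":[0,0,0],"hand":0.6},
])

```text
time_s: 9.9
eef_pos: [551.9, 263.8, 201.9]
ee_rot: [-0.002, 0.74, 0.673, 0.002]
force: [0.1, -0.2, 1.0]
grip_width: 0.603
```

```bash
python3 - <<'E'
from rig import ctrl, capture, get_calibration
from ov import *
from scipy.spatial.transform import Rotation as Ro
s=ctrl.sense(); print(s['eef_pos'],s['joints'],s['time_s'])
R=Ro.from_quat(np.roll(s['ee_rot'],-1)).as_matrix(); print(R.round(3))
print("tool delta to handle", R.T@(np.array([549.2,260.5,112])-s['eef_pos']))
c=get_calibration("wrist"); p,d=capture("wrist")
overlay(p,c,(556.3,219.9,-0.072),(0,480,0,640),1.2,"pics/w4.png",2.12)
E
```

```text
[551.92253232 263.82264125 201.88887583] [0.25257154 0.52550785 1.26261989 0.00493498 1.35180527 0.34546751] 9.9
[[ 0.094  0.996  0.   ]
 [ 0.996 -0.094  0.005]
 [ 0.005 -0.    -1.   ]]
tool delta to handle [-4.02139243 -2.3922389  89.86972639]
```

View pics/w4.png

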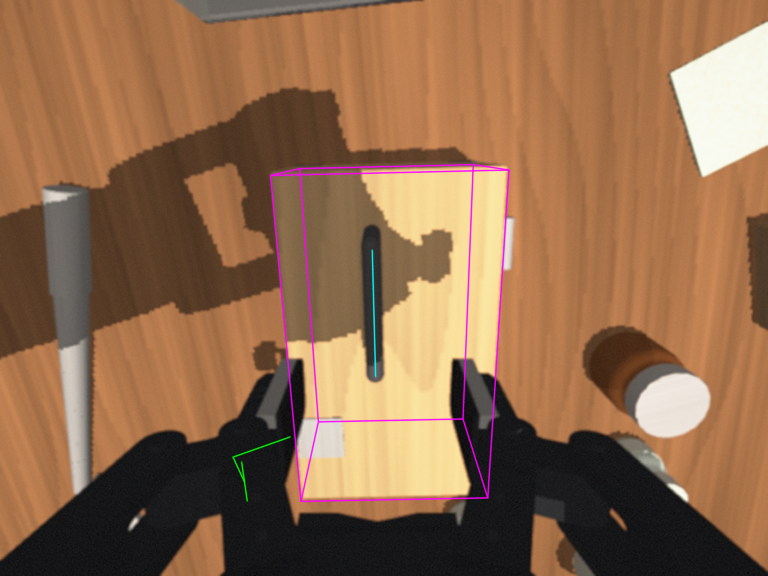

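Emit:
servo_tool([
  {"dr":[0,0,-0.12],"delta_pos":[-0.08,-0.05,0.4],"hand":0.6},
  {"dr":[0,0,0],"delta_pos":[0,0,0.4],"hand":0.6},
  {"dr":[0,0,0],"delta_pos":[0,0,0.4],"hand":0.6},
  {"dr":[0,0,0],"delta_pos":[0,0,0.4],"hand":0.6},
  {"dr":[0,0,0],"delta_pos":[0,0,0.1],"hand":0.6},
  {"dr":[0,0,0],"delta_pos":[0,0,0],"hand":0.6},
])

```text
time_s: 10.7
eef_pos: [554.1, 261.2, 126.2]
ee_rot: [0.002, 0.734, 0.679, 0.009]
force: [0.2, 0.4, 0.3]
grip_width: 0.599
```

```bash
python3 - <<'E'
from rig import ctrl
import numpy as np
from scipy.spatial.transform import Rotation as Ro
s=ctrl.sense(); print(s['eef_pos'],s['joints'],s['time_s'])
R=Ro.from_quat(np.roll(s['ee_rot'],-1)).as_matrix(); print(R.round(3))
print("tool delta to handle", R.T@(np.array([549.2,260.5,112])-s['eef_pos']))
E
```

```text
[554.09115838 261.20197918 126.19317962] [0.2474675  0.58590533 1.37023538 0.00519916 1.1666175  0.32318639] 10.7
[[ 0.078  0.997  0.017]
 [ 0.997 -0.078  0.009]
 [ 0.011  0.016 -1.   ]]
tool delta to handle [-1.22884787 -5.0528395  14.10040066]
```

Emit:
servo_tool([
  {"dr":[0.09,0,0],"delta_pos":[-0.02,-0.1,0.14],"hand":0.6},
  {"dr":[0,0,0],"delta_pos":[0,0,0.13],"hand":0.5},
  {"dr":[0,0,0],"delta_pos":[0,0,0],"hand":0.4},
  {"dr":[0,0,0],"delta_pos":[0,0,0],"hand":0.4},
], squeeze=40)

```text
time_s: 11.2
eef_pos: [549.6, 260.9, 113.8]
ee_rot: [-0.003, 0.734, 0.679, 0.005]
force: [0.6, -0.5, 0.6]
grip_width: 0.398
```

Emit:
servo_tool([
  {"dr":[0,0,0],"delta_pos":[0,0,0.03],"hand":0},
  {"dr":[0,0,0],"delta_pos":[0,0,0],"hand":0},
  {"dr":[0,0,0],"delta_pos":[0,0,0],"hand":0},
  {"dr":[0,0,0],"delta_pos":[0,0,0],"hand":0},
  {"dr":[0,0,0],"delta_pos":[0,0,0],"hand":0},
], squeeze=40)

```text
time_s: 11.82
eef_pos: [549.5, 261.0, 112.4]
ee_rot: [-0.003, 0.734, 0.679, 0.005]
force: [0.4, -0.1, -0.2]
grip_width: 0.098
```

```bash
python3 - <<'E'
from rig import ctrl, capture, get_calibration
from ov import *
s=ctrl.sense(); print(s['eef_pos'],s['joints'],s['time_s'],s['grip_width'])
c=get_calibration("wrist"); p,d=capture("wrist")
overlay(p,c,(556.3,219.9,-0.072),(0,480,0,640),1.2,"pics/w5.png",2.12)
E
```

```text
[549.4543411  260.96075497 112.37003852] [0.24671079 0.59845324 1.38824003 0.01104833 1.1493258  0.31975414] 11.825 0.0976988634358984
```

View pics/w5.png

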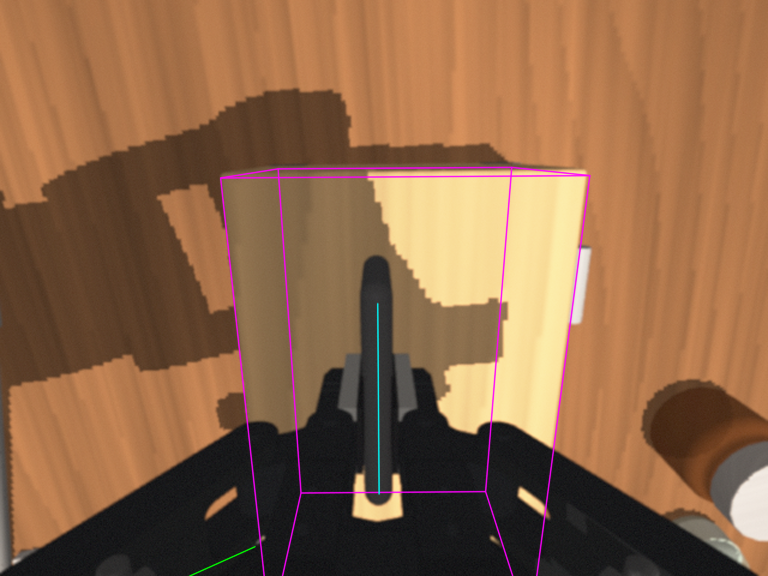

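The bar is gripped between the pads (opening about 8–10 mm). Computing the arc rows.

```bash
cat > arc.py <<'E'
import numpy as np,sys
from rig import ctrl
from scipy.spatial.transform import Rotation as Ro
# measure current state
th=-0.072; pose=(556.3,219.9); ex=np.array([np.cos(th),np.sin(th),0]); ey=np.array([-np.sin(th),np.cos(th),0])
s=ctrl.sense(); R=Ro.from_quat(np.roll(s['ee_rot'],-1)).as_matrix()
g=s['eef_pos']-18.7*R[:,2]
hinge=np.array([pose[0],pose[1],87])+65*ex
rel=g-hinge; a=np.array([rel@ex,rel[2]]); phi=np.arctan2(43,75)*-1+ (np.pi-np.arctan2(a[1],a[0]))
phi=-phi if False else phi
tilt=np.arctan2(-R[:,2]@ex,-R[2,2])
print("t",s['time_s'],"rel",a.round(1),"r",np.hypot(*a).round(1),"y",(rel@ey).round(1),"phi",phi.round(3),"deg",np.degrees(phi).round(1),"tilt deg",np.degrees(tilt).round(1),"F",s['force'].round(1),"q",s['joints'].round(2),"w",s['grip_width'].round(3))
E
cat > plan.py <<'E'
from arc import *
step,k,n=float(sys.argv[1]),float(sys.argv[2]),int(sys.argv[3])
t=tilt;p=phi;rr=np.hypot(*a)
v=lambda p: rr*np.array([-np.cos(p+np.arctan2(43,75)),np.sin(p+np.arctan2(43,75))])
tcp=lambda p,t: v(p)+18.7*np.array([-np.sin(t),-np.cos(t)])
for i in range(n):
    p2=p+step;t2=t+k*step
    d=tcp(p2,t2)-tcp(p,t); yt=np.array([np.cos(t),-np.sin(t)]);zt=np.array([-np.sin(t),-np.cos(t)])
    print("dr x %.2f  dy %.3f dz %.3f   phi %.2f tilt %.1f"%(np.degrees(k*step)/10,d@yt/50,d@zt/50,p2,np.degrees(t2))); p,t=p2,t2
E
python3 plan.py 0.08 0.35 16
```

```text
Traceback (most recent call last):
  File "plan.py", line 1, in <module>
    from arc import *
  File "arc.py", line 12, in <module>
    print("t",s['time_s'],"rel",a.round(1),"r",np.hypot(*a).round(1),"y",(rel@ey).round(1),"phi",phi.round(3),"deg",np.degrees(phi).round(1),"tilt deg",np.degrees(tilt).round(1),"F",s['force'].round(1),"q",s['joints'].round(2),"w",s['grip_width'].round(3))
                                                                                                                                                                                                                                       ^^^^^^^^^^^^^^^^^^^^^
AttributeError: 'float' object has no attribute 'round'
```

```bash
sed -i "s/s\['grip_width'\].round(3)/round(s['grip_width'],3)/" arc.py; python3 plan.py 0.08 0.35 16
```

```text
t 11.875 rel [-74.8  44.1] r 86.8 y 40.3 phi 0.012 deg 0.7 tilt deg -0.1 F [-0.4  0.4 -0.1] q [0.25 0.6  1.39 0.01 1.15 0.32] w 0.096
dr x 0.16  dy 0.065 dz -0.117   phi 0.09 tilt 1.5
dr x 0.16  dy 0.071 dz -0.113   phi 0.17 tilt 3.1
dr x 0.16  dy 0.077 dz -0.108   phi 0.25 tilt 4.7
dr x 0.16  dy 0.082 dz -0.104   phi 0.33 tilt 6.3
dr x 0.16  dy 0.087 dz -0.099   phi 0.41 tilt 7.9
dr x 0.16  dy 0.092 dz -0.093   phi 0.49 tilt 9.5
dr x 0.16  dy 0.097 dz -0.088   phi 0.57 tilt 11.1
dr x 0.16  dy 0.102 dz -0.082   phi 0.65 tilt 12.7
dr x 0.16  dy 0.106 dz -0.076   phi 0.73 tilt 14.3
dr x 0.16  dy 0.109 dz -0.070   phi 0.81 tilt 15.9
dr x 0.16  dy 0.113 dz -0.064   phi 0.89 tilt 17.5
dr x 0.16  dy 0.116 dz -0.057   phi 0.97 tilt 19.1
dr x 0.16  dy 0.119 dz -0.051   phi 1.05 tilt 20.7
dr x 0.16  dy 0.121 dz -0.044   phi 1.13 tilt 22.3
dr x 0.16  dy 0.123 dz -0.037   phi 1.21 tilt 23.9
dr x 0.16  dy 0.125 dz -0.030   phi 1.29 tilt 25.5
```

Emit:
servo_tool([
  {"dr":[0.16,0,0],"delta_pos":[0,0.065,-0.12],"hand":0},
  {"dr":[0.16,0,0],"delta_pos":[0,0.07,-0.115],"hand":0},
  {"dr":[0.16,0,0],"delta_pos":[0,0.077,-0.11],"hand":0},
  {"dr":[0.16,0,0],"delta_pos":[0,0.082,-0.105],"hand":0},
  {"dr":[0,0,0],"delta_pos":[0,0,0],"hand":0},
])

```text
time_s: 12.5
eef_pos: [557.3, 260.4, 127.1]
ee_rot: [-0.054, 0.731, 0.678, -0.044]
force: [-0.0, -0.6, 1.2]
grip_width: 0.097
```

```bash
python3 plan.py 0.08 0.35 6
```

```text
t 12.5 rel [-64.3  58.7] r 87.1 y 40.3 phi 0.219 deg 12.5 tilt deg 8.0 F [-0.  -0.6  1.2] q [0.23 0.67 1.24 0.05 1.37 0.29] w 0.097
dr x 0.16  dy 0.073 dz -0.112   phi 0.30 tilt 9.6
dr x 0.16  dy 0.078 dz -0.107   phi 0.38 tilt 11.2
dr x 0.16  dy 0.084 dz -0.103   phi 0.46 tilt 12.8
dr x 0.16  dy 0.089 dz -0.098   phi 0.54 tilt 14.4
dr x 0.16  dy 0.094 dz -0.092   phi 0.62 tilt 16.0
dr x 0.16  dy 0.099 dz -0.087   phi 0.70 tilt 17.6
```

Emit:
servo_tool([
  {"dr":[0.12,0,0],"delta_pos":[0,0.08,-0.12],"hand":0},
  {"dr":[0.12,0,0],"delta_pos":[0,0.085,-0.115],"hand":0},
  {"dr":[0.12,0,0],"delta_pos":[0,0.09,-0.11],"hand":0},
  {"dr":[0.12,0,0],"delta_pos":[0,0.095,-0.105],"hand":0},
  {"dr":[0.12,0,0],"delta_pos":[0,0.1,-0.1],"hand":0},
  {"dr":[0,0,0],"delta_pos":[0,0,0],"hand":0},
])

```text
time_s: 13.25
eef_pos: [574.0, 259.2, 144.3]
ee_rot: [-0.103, 0.725, 0.674, -0.095]
force: [-0.6, -0.1, -0.2]
grip_width: 0.094
```

```bash
python3 plan.py 0.08 0.25 7; python3 - <<'E'
from rig import capture
import cv2
p,d=capture("side"); cv2.imwrite("pics/sd6.png",cv2.resize(p[60:240,230:410],None,fx=3.3,fy=3.3)[:,:,::-1])
E
```

```text
t 13.25 rel [-45.   75.3] r 87.7 y 40.4 phi 0.512 deg 29.3 tilt deg 16.2 F [-0.6 -0.1 -0.2] q [0.21 0.77 1.03 0.08 1.61 0.27] w 0.094
dr x 0.11  dy 0.092 dz -0.099   phi 0.59 tilt 17.3
dr x 0.11  dy 0.098 dz -0.093   phi 0.67 tilt 18.5
dr x 0.11  dy 0.103 dz -0.086   phi 0.75 tilt 19.6
dr x 0.11  dy 0.108 dz -0.079   phi 0.83 tilt 20.8
dr x 0.11  dy 0.113 dz -0.072   phi 0.91 tilt 21.9
dr x 0.11  dy 0.117 dz -0.065   phi 0.99 tilt 23.0
dr x 0.11  dy 0.121 dz -0.057   phi 1.07 tilt 24.2
```

View pics/sd6.png

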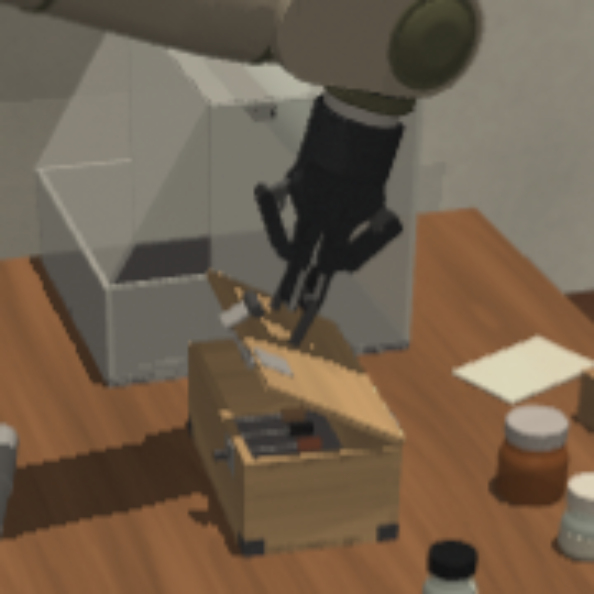

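The lid is lifting cleanly, about 29° open, with the tools inside visible. Continuing.

Emit:
servo_tool([
  {"dr":[0.1,0,0],"delta_pos":[0,0.105,-0.105],"hand":0},
  {"dr":[0.1,0,0],"delta_pos":[0,0.11,-0.1],"hand":0},
  {"dr":[0.1,0,0],"delta_pos":[0,0.115,-0.092],"hand":0},
  {"dr":[0.1,0,0],"delta_pos":[0,0.12,-0.085],"hand":0},
  {"dr":[0.1,0,0],"delta_pos":[0,0.125,-0.077],"hand":0},
  {"dr":[0,0,0],"delta_pos":[0,0,0],"hand":0},
])

```text
time_s: 14.05
eef_pos: [600.8, 257.4, 157.3]
ee_rot: [-0.143, 0.717, 0.669, -0.136]
force: [1.5, -0.7, 0.6]
grip_width: 0.098
```

```bash
python3 plan.py 0.08 0.25 7
```

```text
t 14.05 rel [-16.1  87.5] r 89.0 y 40.6 phi 0.868 deg 49.7 tilt deg 22.7 F [ 1.5 -0.7  0.6] q [0.19 0.9  0.78 0.1  1.85 0.27] w 0.098
dr x 0.11  dy 0.115 dz -0.073   phi 0.95 tilt 23.9
dr x 0.11  dy 0.119 dz -0.066   phi 1.03 tilt 25.0
dr x 0.11  dy 0.123 dz -0.058   phi 1.11 tilt 26.1
dr x 0.11  dy 0.126 dz -0.050   phi 1.19 tilt 27.3
dr x 0.11  dy 0.129 dz -0.042   phi 1.27 tilt 28.4
dr x 0.11  dy 0.131 dz -0.034   phi 1.35 tilt 29.6
dr x 0.11  dy 0.133 dz -0.025   phi 1.43 tilt 30.7
```

Emit:
servo_tool([
  {"dr":[0.08,0,0],"delta_pos":[0,0.117,-0.065],"hand":0},
  {"dr":[0.08,0,0],"delta_pos":[0,0.121,-0.058],"hand":0},
  {"dr":[0.08,0,0],"delta_pos":[0,0.125,-0.05],"hand":0},
  {"dr":[0.08,0,0],"delta_pos":[0,0.128,-0.042],"hand":0},
  {"dr":[0.08,0,0],"delta_pos":[0,0.13,-0.034],"hand":0},
  {"dr":[0,0,0],"delta_pos":[0,0,0],"hand":0},
])

```text
time_s: 14.8
eef_pos: [629.9, 255.4, 159.8]
ee_rot: [-0.172, 0.709, 0.664, -0.165]
force: [0.4, -0.1, 0.1]
grip_width: 0.098
```

```bash
python3 plan.py 0.08 0.25 4;  python3 - <<'E'
from rig import capture
import cv2
p,d=capture("side"); cv2.imwrite("pics/sd7.png",cv2.resize(p[60:240,230:410],None,fx=3.3,fy=3.3)[:,:,::-1])
E
```

```text
t 14.8 rel [14.5 89.4] r 90.5 y 40.8 phi 1.211 deg 69.4 tilt deg 27.6 F [ 0.4 -0.1  0.1] q [0.17 1.05 0.5  0.12 2.06 0.27] w 0.098
dr x 0.11  dy 0.132 dz -0.040   phi 1.29 tilt 28.7
dr x 0.11  dy 0.134 dz -0.032   phi 1.37 tilt 29.8
dr x 0.11  dy 0.135 dz -0.023   phi 1.45 tilt 31.0
dr x 0.11  dy 0.137 dz -0.014   phi 1.53 tilt 32.1
```

View pics/sd7.png

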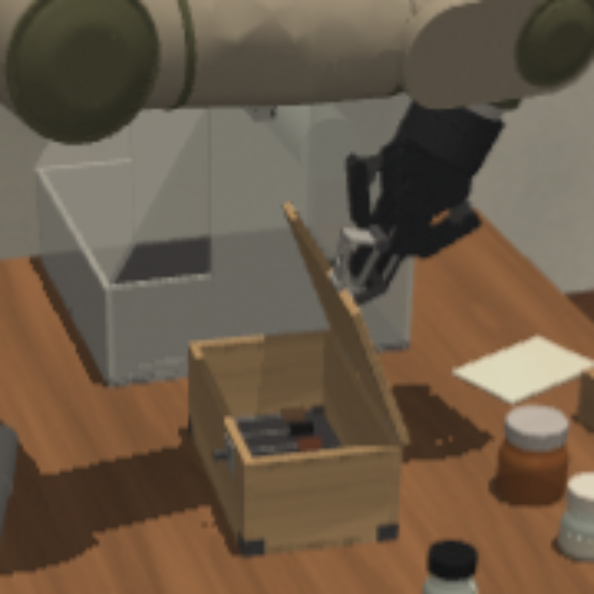

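Emit:
servo_tool([
  {"dr":[0,0,0],"delta_pos":[0,0.12,-0.02],"hand":0},
  {"dr":[0,0,0],"delta_pos":[0,0.12,-0.01],"hand":0},
  {"dr":[0,0,0],"delta_pos":[0,0,0],"hand":0},
])

```text
time_s: 15.22
eef_pos: [640.4, 254.6, 157.7]
ee_rot: [-0.172, 0.709, 0.664, -0.165]
force: [0.9, -0.3, -2.9]
grip_width: 0.095
```

```bash
python3 arc.py; python3 - <<'E'
from rig import capture,get_calibration
from h import *
p,d=capture("side"); cv2.imwrite("pics/sd8.png",cv2.resize(p[60:240,230:410],None,fx=3.3,fy=3.3)[:,:,::-1])
np.savez("sd8.npz",p=p,d=d)
p,d=capture("wrist"); cv2.imwrite("pics/w8.png",p[:,:,::-1])
E
```

```text
t 15.225 rel [25.  87.3] r 90.8 y 40.9 phi 1.329 deg 76.2 tilt deg 27.6 F [ 0.9 -0.3 -2.9] q [0.17 1.1  0.42 0.12 2.09 0.27] w 0.095
```

View pics/sd8.png

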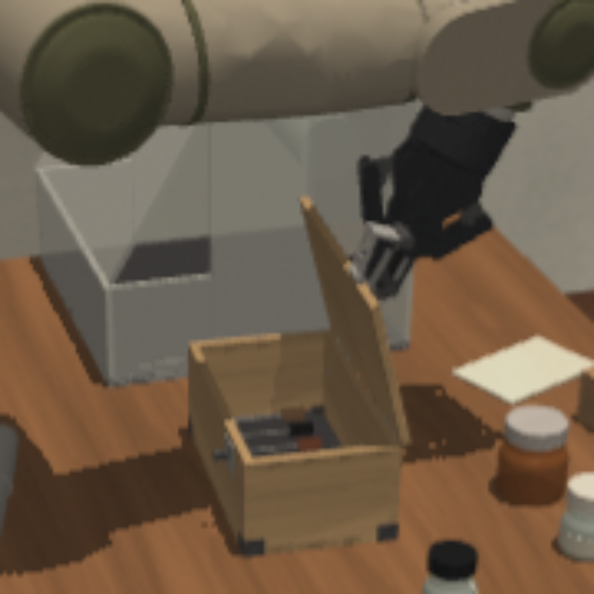

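View pics/w8.png

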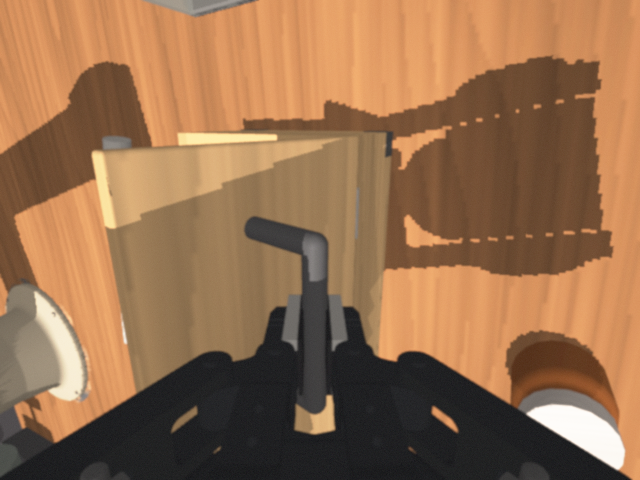

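The lid is up near 75° and the bar is still between the pads. I'll open the jaws slightly and withdraw along the fingers.

Emit:
servo_tool([
  {"dr":[0,0,0],"delta_pos":[0,0,0],"hand":0.23},
  {"dr":[0,0,0],"delta_pos":[0,0,0],"hand":0.23},
  {"dr":[0,0,0],"delta_pos":[0,0,0],"hand":0.23},
])

```text
time_s: 15.7
eef_pos: [640.3, 254.7, 157.6]
ee_rot: [-0.171, 0.709, 0.664, -0.165]
force: [-0.4, -0.3, 1.1]
grip_width: 0.231
```

```bash
python3 arc.py; python3 - <<'E'
from rig import capture,get_calibration
from h import *
p,d=capture("wrist"); cv2.imwrite("pics/w9.png",p[:,:,::-1])
E
```

```text
t 15.7 rel [24.9 87.2] r 90.7 y 41.0 phi 1.329 deg 76.1 tilt deg 27.5 F [-0.4 -0.3  1.1] q [0.17 1.1  0.42 0.12 2.09 0.27] w 0.231
```

View pics/w9.png

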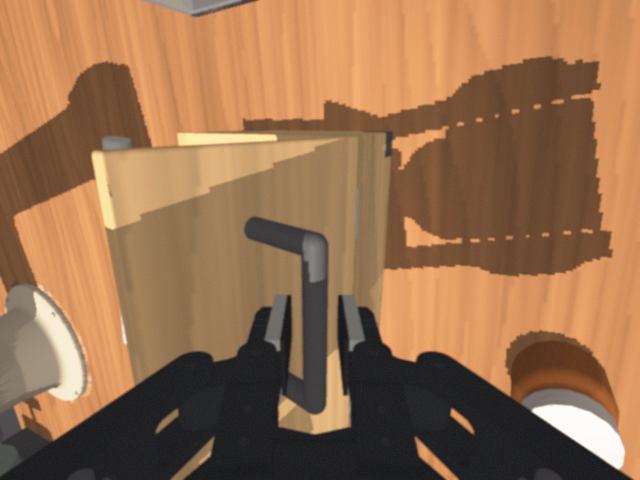

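Emit:
servo_tool([
  {"dr":[0,0,0],"delta_pos":[0,0,-0.15],"hand":0.23},
  {"dr":[0,0,0],"delta_pos":[0,0,-0.15],"hand":0.23},
  {"dr":[0,0,0],"delta_pos":[0,0,0],"hand":0.23},
])

```text
time_s: 16.12
eef_pos: [647.4, 254.4, 171.3]
ee_rot: [-0.171, 0.709, 0.664, -0.165]
force: [1.3, -0.8, 0.8]
grip_width: 0.23
```

```bash
python3 arc.py; python3 - <<'E'
from rig import capture,get_calibration
from h import *
p,d=capture("wrist"); cv2.imwrite("pics/w10.png",p[:,:,::-1])
E
```

```text
t 16.125 rel [ 32.  100.9] r 105.8 y 41.2 phi 1.357 deg 77.8 tilt deg 27.5 F [ 1.3 -0.8  0.8] q [0.17 1.13 0.32 0.12 2.16 0.28] w 0.23
```

View pics/w10.png

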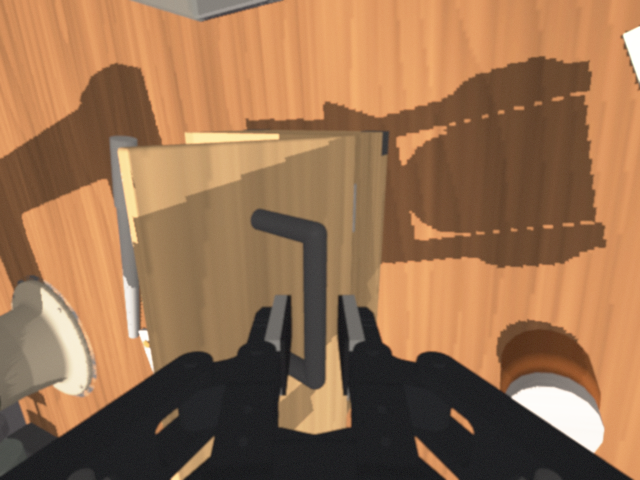

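Emit:
servo_tool([
  {"dr":[0,0,0],"delta_pos":[0,0,-0.11],"hand":0.26},
  {"dr":[0,0,0],"delta_pos":[0,0,-0.11],"hand":0.26},
  {"dr":[0,0,0],"delta_pos":[0,0,0],"hand":0.26},
])

```text
time_s: 16.55
eef_pos: [651.8, 254.3, 180.0]
ee_rot: [-0.172, 0.709, 0.664, -0.166]
force: [-0.9, -1.0, -0.3]
grip_width: 0.26
```

```bash
python3 arc.py; python3 - <<'E'
from rig import capture,get_calibration
from h import *
p,d=capture("wrist"); cv2.imwrite("pics/w11.png",p[:,:,::-1])
p,d=capture("side"); cv2.imwrite("pics/sd11.png",cv2.resize(p[60:240,230:410],None,fx=3.3,fy=3.3)[:,:,::-1])
E
```

```text
t 16.55 rel [ 36.5 109.5] r 115.5 y 41.4 phi 1.372 deg 78.6 tilt deg 27.6 F [-0.9 -1.  -0.3] q [0.17 1.16 0.24 0.13 2.21 0.28] w 0.26
```

View pics/w11.png

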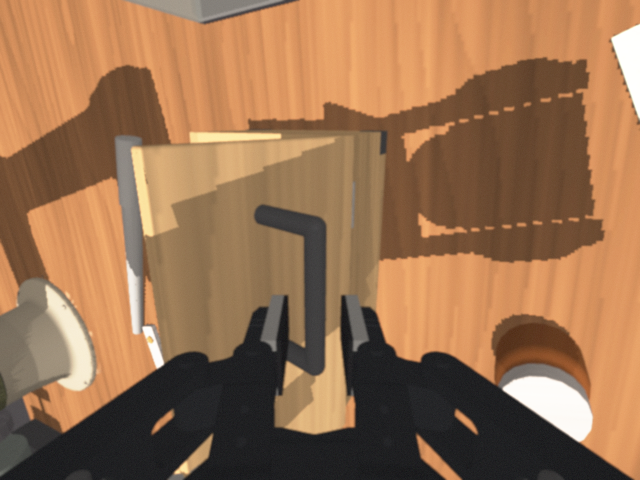

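View pics/sd11.png

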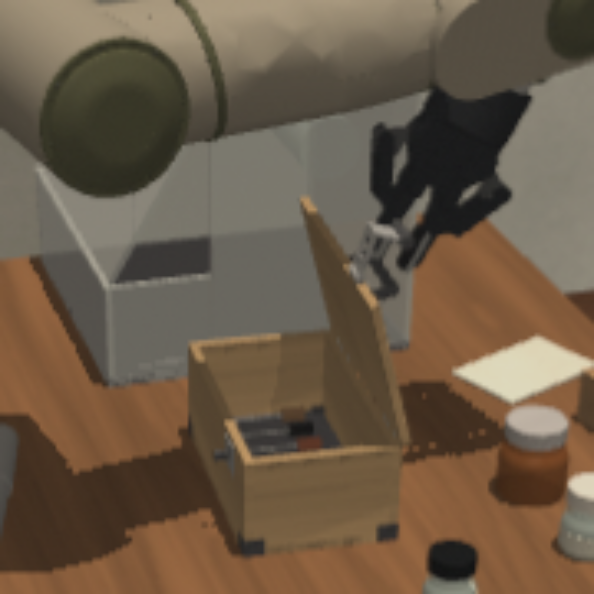

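The tips are now about 5 mm beyond the bar and joint 3 is nearing its lower limit. I'll turn the tool back upright while rising, which shortens the reach.

Emit:
servo_tool([
  {"dr":[-0.5,0,0],"delta_pos":[0,0,-0.05],"hand":0.26},
  {"dr":[-0.5,0,0],"delta_pos":[0,-0.02,-0.2],"hand":0.26},
  {"dr":[-0.3,0,0],"delta_pos":[0,-0.02,-0.3],"hand":0.2},
  {"dr":[0,0,0],"delta_pos":[0,0,0],"hand":0.2},
])

```text
time_s: 17.15
eef_pos: [658.4, 253.8, 204.4]
ee_rot: [-0.089, 0.724, 0.678, -0.089]
force: [0.1, 0.8, 0.2]
grip_width: 0.203
```

```bash
python3 arc.py
```

```text
t 17.15 rel [ 39.1 135.5] r 141.0 y 41.4 phi 1.331 deg 76.3 tilt deg 14.5 F [0.1 0.8 0.2] q [0.18 0.95 0.54 0.06 1.9  0.26] w 0.203
```

Emit:
servo_tool([
  {"dr":[-0.2,0,0],"delta_pos":[0,-0.05,-0.5],"hand":0.2},
  {"dr":[-0.4,0,0],"delta_pos":[0,-0.05,-0.5],"hand":0.2},
  {"dr":[-0.4,0,0],"delta_pos":[0,-0.05,-0.5],"hand":0.2},
  {"dr":[-0.4,0,0],"delta_pos":[0,-0.05,-0.5],"hand":0.2},
  {"dr":[0,0,0],"delta_pos":[0,0,-0.3],"hand":0.2},
  {"dr":[0,0,0],"delta_pos":[0,0,0],"hand":0.2},
])

```text
time_s: 17.9
eef_pos: [667.1, 253.9, 326.4]
ee_rot: [0.003, 0.73, 0.684, -0.002]
force: [-0.8, -0.8, 0.0]
grip_width: 0.204
```

```bash
python3 arc.py
```

```text
t 17.9 rel [ 43.  258.1] r 261.7 y 42.0 phi 1.215 deg 69.6 tilt deg -0.2 F [-0.8 -0.8  0. ] q [ 0.2   0.79  0.51 -0.01  1.85  0.27] w 0.204
```

Emit:
servo_tool([
  {"dr":[0,0,0],"delta_pos":[0,-0.5,0],"hand":0.2},
  {"dr":[0,0,0],"delta_pos":[0,-0.7,0],"hand":0.2},
  {"dr":[0,0,0],"delta_pos":[0,-0.7,0],"hand":0.2},
  {"dr":[0,0,0],"delta_pos":[0,-0.7,0],"hand":0.2},
  {"dr":[0,0,0],"delta_pos":[0,-0.7,0],"hand":0.2},
  {"dr":[0,0,0],"delta_pos":[0,-0.6,0],"hand":0.2},
  {"dr":[0,0,0],"delta_pos":[0,0,0],"hand":0.2},
])

```text
time_s: 18.77
eef_pos: [467.1, 266.0, 320.9]
ee_rot: [0.002, 0.73, 0.683, -0.004]
force: [0.6, 1.0, 0.3]
grip_width: 0.203
```

```bash
python3 - <<'E'
from rig import capture,get_calibration,ctrl
from h import *
s=ctrl.sense(); print(s['eef_pos'],s['force'])
p,d=capture("side"); cs=get_calibration("side"); np.savez("sd12.npz",p=p,d=d); cv2.imwrite("pics/sd12.png",p[60:420,180:500,::-1].repeat(1,0)); 
cv2.imwrite("pics/sd12.png",cv2.resize(p[60:420,180:500],None,fx=1.65,fy=1.65)[:,:,::-1])
p2,d2=capture("scene"); c=get_calibration("scene"); cv2.imwrite("pics/sc12.png",p2[:,:,::-1])
th=-0.072;O=np.array([556.3,219.9,0]);ex=np.array([np.cos(th),np.sin(th),0]);ey=np.array([-np.sin(th),np.cos(th),0])
for n,dd,cc in (("scene",d2,c),("side",d,cs)):
    W=world(dd,cc)-O; X=W@ex;Y=W@ey;Z=W[...,2]
    for lo,hi in ((-105,-80),(-30,-5),(85,105)):
        k=(dd>0)&(Y>lo)&(Y<hi)&(X>0)&(X<110)&(Z>103)&(Z<225)
        if k.sum()<8: print(n,lo,k.sum()); continue
        A=np.c_[X[k],Z[k]]; vx,vz,x0,z0=cv2.fitLine(A.astype(np.float32),cv2.DIST_HUBER,0,.01,.01).ravel()
        print(n,(lo,hi),k.sum(),"lid angle",np.degrees(np.arctan2(abs(vz),-vx*np.sign(vz))).round(1),"zmax",A[:,1].max().round(0))
E
```

```text
[467.13284765 266.01681212 320.92920535] [0.63195646 0.95565611 0.32492407]
scene (-105, -80) 542 lid angle 75.3 zmax 217.0
scene (-30, -5) 561 lid angle 75.3 zmax 217.0
scene (85, 105) 392 lid angle 75.1 zmax 217.0
side (-105, -80) 105 lid angle 75.4 zmax 218.0
side (-30, -5) 70 lid angle 76.0 zmax 218.0
side (85, 105) 43 lid angle 75.6 zmax 216.0
```

View pics/sd12.png

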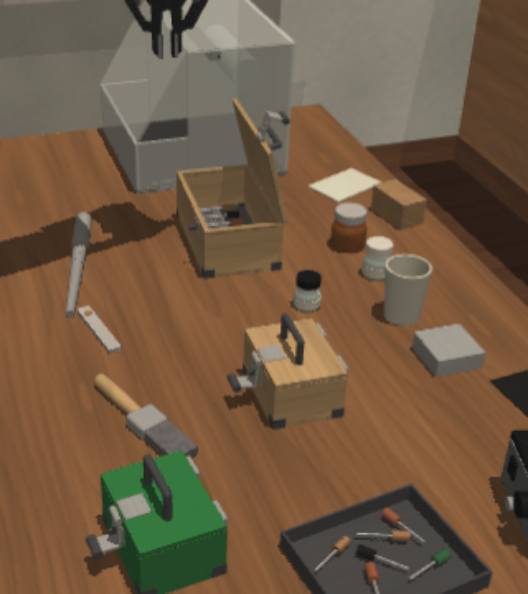

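View pics/sc12.png

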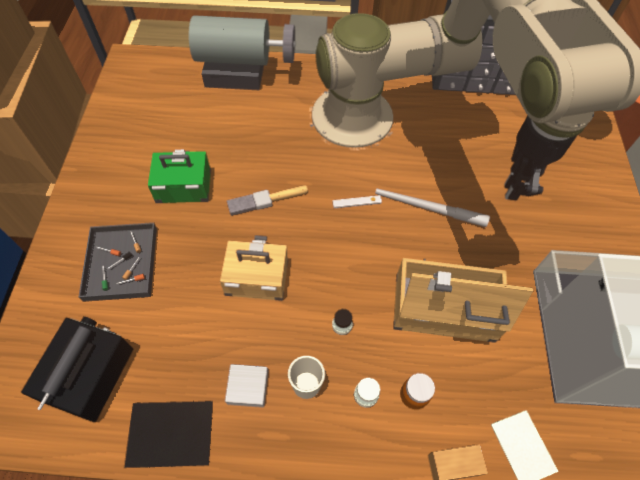

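```bash
python3 - <<'E'
from h import *
a=np.load("sd12.npz");cs=np.load("sidecal.npz")
th=-0.072;O=np.array([556.3,219.9,0]);ex=np.array([np.cos(th),np.sin(th),0]);ey=np.array([-np.sin(th),np.cos(th),0])
W=world(a['d'],cs)-O;X=W@ex-65;Y=W@ey;Z=W[...,2]-87
p=np.radians(75.4); # rotate back to shut frame
xs=X*np.cos(p)-Z*np.sin(p); zs=X*np.sin(p)+Z*np.cos(p)
xs=xs+65; zs=zs+87
k=(a['d']>0)&(abs(Y+60)<16)&(xs>-125)&(xs<-40)&(zs>98)&(zs<150)
print(k.sum()); A=np.c_[xs[k],zs[k]]; t=A[A[:,1]>118]; print("pts above 118 in lid frame:",len(t),t.mean(0) if len(t) else None, A[:,1].max())
for f in (1.57,1.8,2.12): 
    print(f,(np.array([-69,91])+38*np.array([-np.sin(f),-np.cos(f)])+26*np.array([-np.cos(f),np.sin(f)])).round(1))
img=a['p'][110:180,310:380];cv2.imwrite("pics/hz.png",cv2.resize(img,None,fx=8,fy=8,interpolation=cv2.INTER_CUBIC)[:,:,::-1])
E
```

```text
85
pts above 118 in lid frame: 42 [-92.4124803  128.24628423] 135.72985312964113
1.57 [-107.  117.]
1.8 [-100.1  125. ]
2.12 [-87.8 133. ]
```

View pics/hz.png

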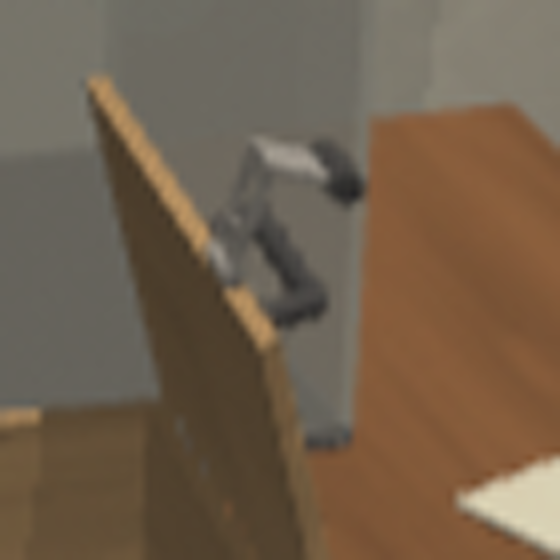

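The hasp is still up at about 2.1 rad, the lid stands at about 75°, the arm is clear, and the small box's hasp is still down. Handing in.

```bash
python3 -c "
from rig import ticket,ctrl
print(ctrl.sense()['time_s']); print(ticket.finish_job())"
```

```text
18.875
the job is handed in; nothing more can be done
None
```

The larger chest is open and standing, with its hasp clear; I handed the job in at 18.9 s of the 53 s allowed. With the lid still down, I swung the hasp up off the staple to about 2.1 rad. Then I lifted the lid by its bar handle, let go, and moved the arm well clear.

Last checks, all from camera images just before hand-in:
- **Lid:** it stands at about 75–76°; depth from the scene and side cameras agreed.
- **Hasp:** still swung out, at about 2.0–2.1 rad to the lid.
- **Small box:** its hasp looked unmoved and fastened in both views. I judged this by eye and did not measure the angle.
- **Forces:** readings at the end of each move stayed within about 5 N.

No check failed. During the lift, the grasp point drifted up to about 4 mm off the ideal arc, probably because the bar sat slightly off centre in the pads. That had no visible effect.

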